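# Index the swing-arm magnifier over the square specimen tray

## Robot

A 6-joint arm with a two-finger parallel gripper is mounted at the origin on the work surface. World frame = base frame: x ahead of the robot, y to its left, z up, the work surface at z = 0. Lengths are in mm, angles in rad, forces in N, time in s.
With the tool pointing down it reaches from about 275 to 850 mm from the base axis. Payload 5.2 kg.
Tool frame: the origin (TCP) lies between the finger pads; the fingertips stand 19 mm ahead of it and the grasp point (between the pads) is the TCP; z points along the fingers, x is the direction in which the jaws open and shut, and the axes are right-handed (so a half turn about z gives the same grasp; the last joint's range is limited). The gripper opens to 85 mm and grips with 20 to 120 N. Pads are 22 mm wide; open, the fingers measure 114 mm over their backs; the gripper's body (76 mm by 85 mm) begins 54 mm behind the grasp point. The pads swing forward as they close: fully open they stand 13 mm farther back than shut.
Start: joints at [-1.536, 0.259, 1.535, -0, 1.348, -0.203], TCP at [129.582, -534.522, 250.31] pointing down, gripper open.
Joint ranges: [-3.14, 3.14], [-0.91, 2.08], [0.19, 2.58], [-1.22, 4.36], [0.22, 2.71], [-3.12, 3.12]. Speed limits (rad/s): [2.57, 2.57, 3.14, 3.14, 3.14, 3.14].

## Interface

Orientations are given as a rotation vector (axis times angle).
In Python, from plant import env, snapshot, camera_params, nets gives the robot as it stands. The module is installed in compiled form; this text tells all that it offers.
- The arm moves only by the tool send_rows, never from a script. Its argument "series" is a list of rows, each a list of 7 numbers: the shift along the tool's x, y, z scaled (see below), then the turn, a rotation vector about the tool's x, y, z scaled (see below), then the closure, from -1 (fully open) to 1 (shut), so that 0 is half open. A call has 1 to 12 rows; each row is the pose to reach, as a shift and turn from the pose commanded when the call began, along the tool's axes at that moment, turning the shorter way round; what a row does not reach only later rows make up. The controller multiplies each number of a shift by 0.3 m and each number of a turn by pi rad. A row lasts 1/12 s, in which the tool goes at most 41.7 mm and 7.16 degrees, less where a joint would pass 70% of its speed; a pose out of reach is approached as far as the arm can. A call with a number of a shift or a turn outside -1 to 1 is refused whole. A call with a gripper value outside its range is refused whole. The fingers move at their own pace and stop on an object; "grip_force" is the grip in N (left out, the last holds). Time passes only in rows, so rows that repeat a pose let the fingers close. It gives the time, the measured TCP pose, the force and the opening at its end, in the units of the state.
- env.get_obs(): the state, without advancing time (a new reading comes with each control period).
- snapshot(name): name is "scene" or "side" or "wrist"; returns the picture (420x560x3 uint8, red, green, blue); there is no depth.
- camera_params(name): a dict with "vertical_fov" (degrees; the focal length in pixels is half the picture's height over the tangent of half this angle, whatever the lens; pixels are square), "cx", "cy" (the principal point, pixels), "R" (3x3) and "t" (3): a world point X has camera coordinates R X + t. Camera axes: x right, y down, z forward; pixel columns grow to the right and rows downward; lengths in mm; the calibration is good to about 2 mm. A picture is of the moment at which its call begins: read the wrist's pose just before it. camera_params takes no time and is no camera call; for the wrist camera it gives the pose at the moment of the call.
- env.sign_off(): hands the job in, once; it reports no verdict.
Trained networks look in the newest picture that a camera, given by its name, has taken for a name from the list of things; names that differ only in an ending like _2 or _b are one class to them, and where a whole thing is asked for, a point or a joint stands for the part that bears it (a point fixed in the world has none). Each returns a list of dicts, best first, with "p" (0 to 1); they miss things now and then, are a little off and sometimes report something else, mostly with a low value. They report only what shows in the picture. A call takes as long as a camera call. They do not tell look-alikes from the thing itself.
- nets.recognise(thing, camera): "at" ([column, row] in pixels, amid what is visible of it).
- nets.landmark_of(thing, camera): "at" ([column, row] in pixels: a listed point, or the origin of a listed thing).
The state is a dict: "time_s": time; "joints": joint angles; "dq": joint speeds; "joint_efforts": joint torques, N m; "position": TCP position; "tool_rot": TCP orientation; "contact_force": force on the tool from outside, world axes, zero at the start; "ft_torque": the same for the moment, N m; "grip_width": finger opening in mm.
Only numpy, scipy, OpenCV 4.12 (cv2) and the standard library are available. Lean on these libraries where they do the work, as an engineer would, in place of code of your own. Each camera call takes 0.05 s, during which the arm holds its last target.

## Task

The magnifier on the specimen stand is locked over the empty middle place. Pull its sprung index pin up by the knob, swing the arm round until the lens is over the square tray, and let the pin go fully home into the notch there. Leave the tray where it stands.

Things in the scene. Friction and masses are not known exactly. Their poses are not given: they have to be found in the camera images.
- knob (a point): Centre of the black round pull knob (28 mm wide, 30 mm tall, vertical) on the sprung index pin, riding on the swing arm 100 mm from the pivot, 105 mm above the bench when home, 18 mm clear above the arm. Lifts straight up at most 26 mm (spring 5 to 9 N); 17 mm frees the pin, lift about 22. Let go within 8 mm of a notch's middle, it springs down home; between notches it stays 17 mm up.
- pivot (a point): Point on the arm's vertical pivot axis, 60 mm above the bench; z up, x towards the middle notch, where the arm starts. Stand: white fixed plate, 12 mm thick, with a 67 mm steel post here and a notched metal ring 30 mm high. Five notches at 0, 30 and 60 degrees either side of x, 100 mm out; a place marked by a round disc beyond each, 180 mm out. The arm swings 70 degrees either way, loosely.
- lens (a point): Centre of the round lens (black rim, 70 mm outside) at the arm's end, 180 mm from the pivot axis in line with pivot and knob, 60 mm above the bench. It passes clear above everything on the plate.
- square_tray: Loose square open cardboard tray, 52 x 52 x 14 mm, holding a square cork block and one beetle, within 5 mm of one of the four outer places of the stand. The other three hold a round glass dish, an oblong tray (64 x 28 mm) and a round cork disc. Origin: centre of its underside, 12 mm above the bench.
Things that resemble listed ones, but are neither listed nor needed, are in the scene too. What is shaped like the square_tray but blue or purple is not meant.

How it is judged (in metres and radians):
On the way:
1. the index pin is pulled up, at least 12 mm (height (world z) of knob above 0.117 m), for 0.1 s.
At the end, for the whole second after the job is handed in: The lens is centred over the square tray within 15 mm (seen from above) and the pin is home in its notch: the knob within 4 mm of its lowest height (height (world z) of knob below 0.109 m and horizontal distance between lens and square_tray below 0.015 m); the robot touches nothing.
It fails at once if the square tray is moved by more than 15 mm (distance of square_tray from where it was at the start of the episode above 0.015 m).
It also fails if it takes over 32 s, if anything falls off the work surface, if the arm or the gripper's body presses on something with over 40 N, if the wrist force passes 120 N, or if a joint passes its speed limit or range.

## Working session

There is one attempt and no reset: what is moved stays moved. The work goes in short steps, Python scripts to look and compute and a tool call to move; the robot and the scene stay as the last step left them, time stands still between calls to the robot, and variables do not carry over. Pictures are saved under pics/ and viewed, and the job is handed in when it is done.

Besides the shell and the picture viewer there is one more tool, called after "Emit:" in YAML: its name, and indented under it one key for each argument. send_rows: Moves the arm, as the interface text tells. Its arguments: {"type":"object","properties":{"series":{"type":"array"},"grip_force":{"type":"number"}},"required":["series"]}

```bash
mkdir -p pics
python3 - <<'E'
from plant import env, snapshot, camera_params, nets
import cv2
o=env.get_obs(); print({k:o[k] for k in ('time_s','position','tool_rot','grip_width','contact_force')})
for c in ('scene','side'):
    im=snapshot(c); cv2.imwrite(f'pics/{c}0.png',im[:,:,::-1])
    p=camera_params(c); print(c,p)
    for n in ('knob','pivot','lens','square_tray'):
        print(n,[(r['at'],round(r['p'],2)) for r in nets.landmark_of(n,c)][:4])
print(env.get_obs()['time_s'])
E
```

```text
{'time_s': 0.0, 'position': array([ 129.53389695, -534.00564265,  249.46148729]), 'tool_rot': array([-2.46811384e+00,  1.94143310e+00,  1.92268406e-03]), 'grip_width': 85.69079559866815, 'contact_force': array([0.0615197 , 0.09250411, 0.38625932])}
scene {'vertical_fov': 47.13990712081574, 'cx': 283.53057102283697, 'cy': 205.92092687042535, 'R': array([[ 0.85363009,  0.52086215, -0.00427721],
       [ 0.43224488, -0.71293142, -0.5521713 ],
       [-0.29065449,  0.46950124, -0.83371971]]), 't': array([-448.34716966, -243.80400246, 1090.46771114])}
knob [([316.7, 156.3], 0.86)]
pivot [([264.4, 158.5], 0.63)]
lens [([357.1, 184.8], 0.85)]
square_tray [([186.6, 304.2], 0.92), ([141.0, 252.6], 0.85), ([259.5, 331.3], 0.79), ([284.3, 255.6], 0.77)]
side {'vertical_fov': 48.73470350155893, 'cx': 270.40352522141757, 'cy': 204.8303966202333, 'R': array([[-0.99299869, -0.11765224,  0.01056175],
       [-0.09137534,  0.70838949, -0.69988205],
       [ 0.07486086, -0.69594704, -0.71418035]]), 't': array([538.76966957, 143.65702109, 782.84808312])}
knob [([247.9, 233.0], 0.73)]
pivot [([310.2, 244.9], 0.64)]
lens [([204.0, 250.5], 0.57)]
square_tray [([178.8, 171.2], 0.96), ([367.7, 175.9], 0.88), ([243.2, 162.5], 0.83), ([304.4, 164.5], 0.58)]
0.5
```

View pics/scene0.png

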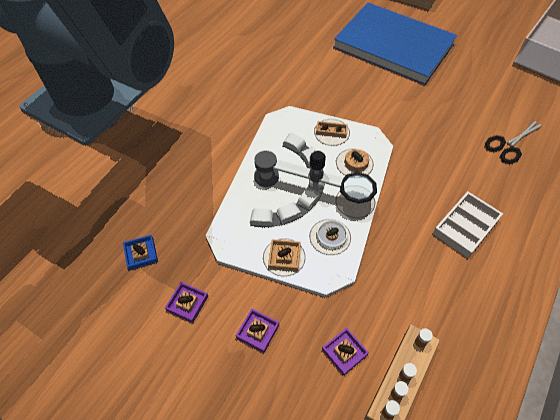

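View pics/side0.png

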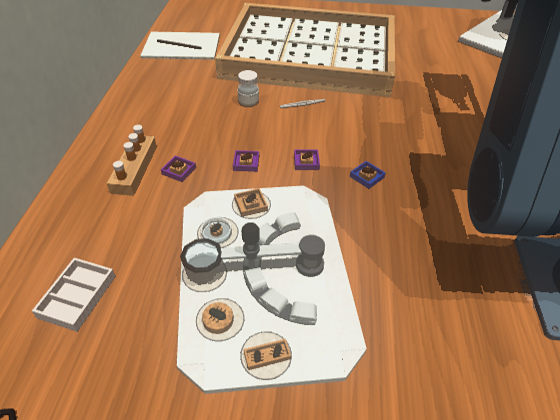

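```bash
cat > h.py <<'E'
import numpy as np
from plant import camera_params
def cam(c):
    p=camera_params(c); f=210/np.tan(np.radians(p['vertical_fov']/2)); return np.array(p['R']),np.array(p['t']),f,p['cx'],p['cy']
def ray(c,at):
    R,t,f,cx,cy=cam(c); d=R.T@np.array([(at[0]-cx)/f,(at[1]-cy)/f,1]); return -R.T@t,d
def onz(c,at,z):
    o,d=ray(c,at); return o+d*(z-o[2])/d[2]
def proj(c,X):
    R,t,f,cx,cy=cam(c); q=R@np.array(X,float)+t; return np.array([cx+f*q[0]/q[2],cy+f*q[1]/q[2]])
E
python3 - <<'E'
from h import *
np.set_printoptions(precision=1,suppress=True)
D={'scene':dict(knob=(316.7,156.3),pivot=(264.4,158.5),lens=(357.1,184.8)),'side':dict(knob=(247.9,233),pivot=(310.2,244.9),lens=(204,250.5))}
for c in D:
  for n,z in (('knob',105),('pivot',60),('lens',60)): print(c,n,onz(c,D[c][n],z))
for a in [(186.6,304.2),(141,252.6),(259.5,331.3),(284.3,255.6)]: print('scene',a,onz('scene',a,12))
for a in [(178.8,171.2),(367.7,175.9),(243.2,162.5),(304.4,164.5)]: print('side',a,onz('side',a,12))
E
```

```text
scene knob [567.6  45.1 105. ]
scene pivot [469.3  22.4  60. ]
scene lens [647.5  58.2  60. ]
side knob [574.7  37.3 105. ]
side pivot [475.5  11.5  60. ]
side lens [647.   45.2  60. ]
scene (186.6, 304.2) [ 504.  -276.1   12. ]
scene (141, 252.6) [ 374.5 -241.    12. ]
scene (259.5, 331.3) [ 633.3 -251.6   12. ]
scene (284.3, 255.6) [ 596.1 -113.5   12. ]
side (178.8, 171.2) [ 757.4 -192.    12. ]
side (367.7, 175.9) [ 366.7 -228.2   12. ]
side (243.2, 162.5) [ 629.  -236.9   12. ]
side (304.4, 164.5) [ 499.4 -247.3   12. ]
```

The square tray candidates in the scene view are:
- Blue look-alike at (141,253).
- Purple look-alikes at (187,303), (259,331) and (345,352).
- Brown cardboard tray on the stand's outer place at (284,256), side view (250,203). This one is square and holds one beetle.

The oblong tray is at (331,130). The brown square tray fits, at −60° from the arm. I'll confirm it in a crop.

Run:
```python
import cv2,numpy as np
a=cv2.imread('pics/scene0.png')[215:295,235:365]; b=cv2.imread('pics/side0.png')[170:250,190:320]
cv2.imwrite('pics/crop0.png',cv2.resize(np.hstack([a,b]),(780,240),interpolation=3))
```

Emit:
send_rows:
  series:
    - [-0.76,-0.94,0,0,0,0,-1]
    - [-0.76,-0.94,0,0,0,0,-1]
    - [-0.76,-0.94,0,0,0,0,-1]
    - [-0.76,-0.94,0,0,0,0,-1]
    - [-0.76,-0.94,0,0,0,0,-1]
    - [-0.76,-0.94,0,0,0,0,-1]
    - [-0.76,-0.94,0,0,0,0,-1]
    - [-0.76,-0.94,0,0,0,0,-1]
    - [-0.76,-0.94,0,0,0,0,-1]
    - [-0.76,-0.94,0,0,0,0,-1]
    - [-0.76,-0.94,0,0,0,0,-1]

```text
time_s: 1.42
position: [350.6, -245.3, 250.6]
tool_rot: [2.473, -1.937, 0.001]
contact_force: [0.9, -0.0, 0.4]
grip_width: 85.3
```

View pics/crop0.png

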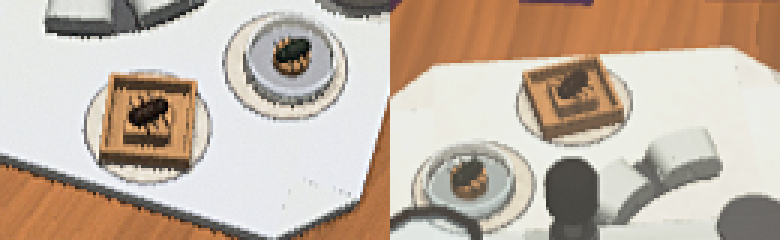

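The crop confirms it: an open, square brown cardboard tray with a square cork and one beetle, on the outer −60° disc next to the glass dish.

Emit:
send_rows:
  series:
    - [-0.74,-0.94,0,0,0,0,-1]
    - [-0.74,-0.94,0,0,0,0,-1]
    - [-0.74,-0.94,0,0,0,0,-1]
    - [-0.74,-0.94,0,0,0,0,-1]
    - [-0.74,-0.94,0,0,0,0,-1]
    - [-0.74,-0.94,0,0,0,0,-1]
    - [-0.74,-0.94,0,0,0,0,-1]
    - [-0.74,-0.94,0,0,0,0,-1]
    - [-0.74,-0.94,0,0,0,0,-1]
    - [-0.74,-0.94,0,0,0,0,-1]
    - [-0.74,-0.94,0,0,0,0,-1]

```text
time_s: 2.33
position: [572.2, 35.1, 249.6]
tool_rot: [2.469, -1.94, -0.001]
contact_force: [0.1, 0.4, -0.7]
grip_width: 85.5
```

Run:
```python
from h import *
from plant import *
import cv2
np.set_printoptions(precision=1,suppress=True)
o=env.get_obs(); print(o['position'],o['joints'],o['contact_force'])
im=snapshot('wrist'); cv2.imwrite('pics/w1.png',im[:,:,::-1])
R,t,f,cx,cy=cam('wrist'); print(-R.T@t, R)
for n,z in (('knob',105),('pivot',60),('lens',60),('square_tray',12)):
    for r in nets.landmark_of(n,'wrist')[:3]: print(n,r['at'],round(r['p'],2),onz('wrist',r['at'],z))
```

```text
[572.2  35.1 249.6] [-0.1  0.3  1.5 -0.   1.4  1.2] [ 0.1  0.4 -0.7]
[640.6  52.4 373.5] [[ 0.2 -1.   0. ]
 [-0.9 -0.2  0.3]
 [-0.3 -0.1 -1. ]]
knob [275.9, 200.2] 0.66 [570.6  38.2 105. ]
pivot [270.2, 275.7] 0.88 [473.1  22.   60. ]
lens [277.5, 104.1] 0.74 [650.9  56.   60. ]
square_tray [492.6, 283.6] 0.96 [ 503.3 -263.9   12. ]
square_tray [537.7, 59.1] 0.93 [ 760.3 -199.5   12. ]
square_tray [513.1, 189.7] 0.75 [ 624.1 -235.6   12. ]
```

View pics/w1.png

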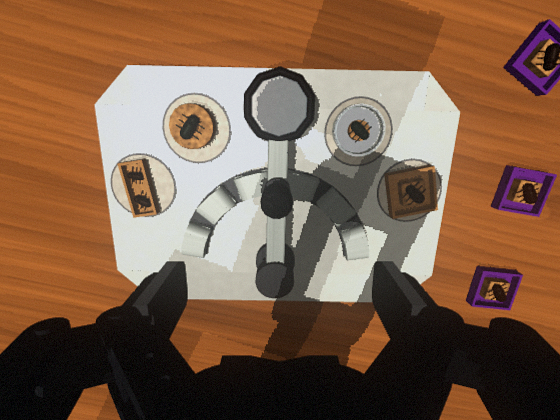

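The wrist view shows the whole stand. The knob is at (276,199), the lens at (281,104) and the pivot top at (274,279). The square tray is at (411,191) on the right outer disc, and the four disc centres are near (409,190), (359,131), (197,128) and (143,186).

Run:
```python
from h import *
from scipy.optimize import least_squares
np.set_printoptions(precision=2,suppress=True)
obs=[('wrist',(409,190),'d',-60),('wrist',(359,131),'d',-30),('wrist',(196.5,128),'d',30),('wrist',(143,186),'d',60),
('wrist',(281,104),'l',0),('wrist',(275.9,199),'k',0),
('scene',(284.5,257),'d',-60),('scene',(330.5,237),'d',-30),('scene',(355,162),'d',30),('scene',(331.5,131.5),'d',60),('scene',(316.7,158),'k',0),('scene',(358.5,187),'l',0),
('side',(252,204),'d',-60),('side',(217,233),'d',-30),('side',(220,320),'d',30),('side',(266,355),'d',60),('side',(202,254),'l',0)]
C={c:cam(c) for c in('wrist','scene','side')}
def pj(c,X):
    R,t,f,cx,cy=C[c]; q=R@X+t; return np.array([cx+f*q[0]/q[2],cy+f*q[1]/q[2]])
def pt(p,k,a):
    r,z={'d':(180,12),'l':(180,60),'k':(100,105)}[k]; th=p[2]+np.radians(a); return np.array([p[0]+r*np.cos(th),p[1]+r*np.sin(th),z])
def res(p,sel=None): return np.concatenate([pj(c,pt(p,k,a))-at for c,at,k,a in obs if not sel or c==sel])
for s in (None,'wrist','scene','side'):
    r=least_squares(res,[472,18,.2],args=(s,),loss='soft_l1'); p=r.x
    print(s,p,np.degrees(p[2]),'knob',pt(p,'k',0)[:2],'lens',pt(p,'l',0)[:2],'disc-60',pt(p,'d',-60)[:2]); print(res(p,s).reshape(-1,2).round(1).tolist())
print('tray wrist',onz('wrist',(411,191),19))
```

```text
None [474.09  16.83   0.22] 12.507741936606159 knob [571.71  38.49] lens [649.82  55.81] disc-60 [ 595.71 -115.86]
[[-0.2, -0.5], [-1.2, 0.0], [0.4, 0.3], [0.9, -0.8], [-3.4, 1.5], [0.1, -0.1], [-1.1, -0.5], [-1.1, -0.7], [-1.1, 0.8], [-0.2, 0.2], [0.2, 1.7], [-0.8, -0.7], [-1.7, 0.2], [-0.1, -0.9], [-0.8, -1.1], [-0.9, -0.4], [-1.1, 1.4]]
wrist [474.2   16.86   0.22] 12.339736178603133 knob [571.89  38.23] lens [650.04  55.33] disc-60 [ 595.43 -116.19]
[[-0.0, -0.2], [-0.8, 0.2], [0.7, -0.1], [1.0, -1.3], [-2.9, 1.3], [0.4, -0.2]]
scene [475.35  16.96   0.22] 12.742942113815872 knob [572.89  39.01] lens [650.92  56.66] disc-60 [ 597.52 -115.24]
[[-0.0, -0.3], [-0.1, -0.7], [-0.6, 0.7], [0.1, 0.2], [0.9, 1.8], [-0.1, -0.8]]
side [472.27  17.61   0.22] 12.321275743208117 knob [569.97  38.95] lens [648.12  56.03] disc-60 [ 593.46 -115.47]
[[-0.6, 0.4], [0.9, -0.7], [0.0, -0.8], [-0.1, 0.1], [-0.1, 1.6]]
tray wrist [ 595.44 -115.72   19.  ]
```

Emit:
send_rows:
  series:
    - [-0.011,-0.001,0.1,0,0,0,-1]
    - [-0.011,-0.001,0.2,0,0,0,-0.6]
    - [-0.011,-0.001,0.3,0,0,0,-0.4]
    - [-0.011,-0.001,0.38,0,0,0,-0.2]
    - [-0.011,-0.001,0.44,0,0,0,-0.2]
    - [-0.011,-0.001,0.478,0,0,0,-0.2]
    - [-0.011,-0.001,0.478,0,0,0,-0.2]
    - [-0.011,-0.001,0.478,0,0,0,-0.2]
  grip_force: 50

```text
time_s: 3.25
position: [571.2, 38.3, 107.2]
tool_rot: [2.468, -1.943, -0.0]
contact_force: [-0.2, 0.5, 0.2]
grip_width: 50.9
```

Run:
```python
from plant import *
import cv2
im=snapshot('wrist'); cv2.imwrite('pics/w2.png',im[:,:,::-1])
```

```text
(no output)
```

View pics/w2.png

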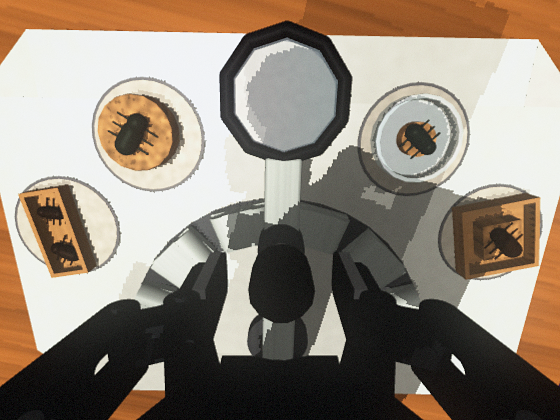

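The knob at (282,275) is centred between the open fingers, at columns 222 and 340, so I'll close on it.

Emit:
send_rows:
  series:
    - [0,0,0,0,0,0,1]
    - [0,0,0,0,0,0,1]
    - [0,0,0,0,0,0,1]
    - [0,0,0,0,0,0,1]
    - [0,0,0,0,0,0,1]
    - [0,0,0,0,0,0,1]
    - [0,0,0,0,0,0,1]
    - [0,0,0,0,0,0,1]
  grip_force: 50

```text
time_s: 3.97
position: [572.3, 38.7, 108.7]
tool_rot: [-2.468, 1.941, -0.005]
contact_force: [-0.7, -0.1, 6.5]
grip_width: 26.2
```

Emit:
send_rows:
  series:
    - [0,0,-0.02,0,0,0,1]
    - [0,0,-0.04,0,0,0,1]
    - [0,0,-0.06,0,0,0,1]
    - [0,0,-0.073,0,0,0,1]
    - [0,0,-0.073,0,0,0,1]
    - [0,0,-0.073,0,0,0,1]

```text
time_s: 4.47
position: [572.0, 39.0, 128.8]
tool_rot: [-2.469, 1.941, -0.002]
contact_force: [5.9, -1.0, -9.1]
grip_width: 26.3
```

Run:
```python
from h import *
from plant import *
import cv2
np.set_printoptions(precision=2,suppress=True)
im=snapshot('side'); cv2.imwrite('pics/s2.png',cv2.resize(im[150:300,150:400,::-1],(750,450)))
o=env.get_obs(); print(o['time_s'],o['position'],o['contact_force'],o['grip_width'],o['joints'],cv2.Rodrigues(np.array(o['tool_rot']))[0])
Rt=cv2.Rodrigues(np.array(o['tool_rot']))[0]
# arc: rotate about pivot by -a; knob estimate from TCP
P=np.array([474.1,16.8]); v0=o['position'][:2]-P; print('r',np.hypot(*v0),np.degrees(np.arctan2(v0[1],v0[0])))
th0=np.radians(12.4); k0=100*np.array([np.cos(th0),np.sin(th0)])
for a in list(range(-6,-61,-6)):
    b=th0+np.radians(a); d=100*np.array([np.cos(b),np.sin(b)])-k0
    print(a,(Rt.T@np.array([d[0],d[1],0])/300).round(3), round(-a/180,4))
```

```text
4.5167 [572.    38.98 128.6 ] [ 7.35  0.1  -9.65] 26.228029992628073 [-0.13  0.41  1.64  0.    1.09  1.21] [[ 0.24 -0.97  0.  ]
 [-0.97 -0.24 -0.  ]
 [ 0.   -0.   -1.  ]]
r 100.37813310681935 12.765722363798147
-6 [0.04 0.   0.  ] 0.0333
-12 [0.07 0.01 0.  ] 0.0667
-18 [0.1  0.02 0.  ] 0.1
-24 [0.14 0.03 0.  ] 0.1333
-30 [ 0.17  0.05 -0.  ] 0.1667
-36 [ 0.2   0.07 -0.  ] 0.2
-42 [ 0.22  0.09 -0.  ] 0.2333
-48 [ 0.24  0.12 -0.  ] 0.2667
-54 [ 0.27  0.14 -0.  ] 0.3
-60 [ 0.28  0.17 -0.  ] 0.3333
```

View pics/s2.png

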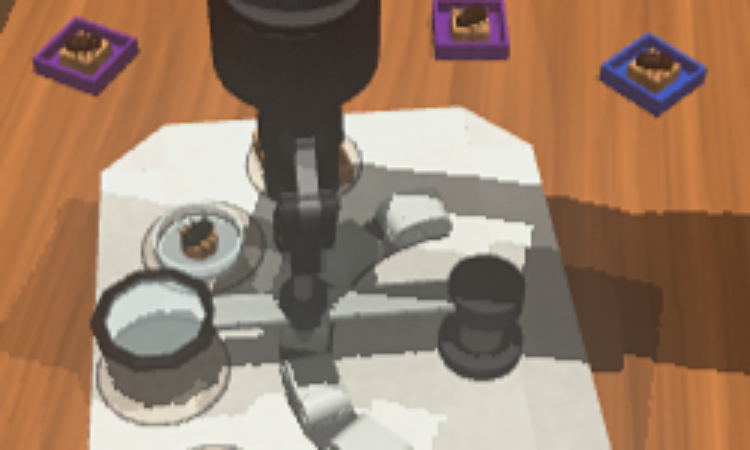

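Emit:
send_rows:
  series:
    - [0.0174,0.0008,0,0,0,0.0167,1]
    - [0.0348,0.0026,0,0,0,0.0333,1]
    - [0.0521,0.0052,0,0,0,0.05,1]
    - [0.0692,0.0087,0,0,0,0.0667,1]
    - [0.086,0.0132,0,0,0,0.0833,1]
    - [0.1027,0.0185,0,0,0,0.1,1]

```text
time_s: 5.02
position: [574.0, 7.2, 128.5]
tool_rot: [-2.131, 2.307, -0.002]
contact_force: [6.4, -1.0, -8.6]
grip_width: 26.5
```

Run:
```python
from h import *
from plant import *
import cv2
np.set_printoptions(precision=2,suppress=True)
im=snapshot('wrist'); cv2.imwrite('pics/w3.png',im[:,:,::-1])
o=env.get_obs(); print(o['time_s'],o['position'],o['contact_force'],o['grip_width'])
v=o['position'][:2]-np.array([474.1,16.8]); print(np.hypot(*v),np.degrees(np.arctan2(v[1],v[0])))
```

```text
5.0667 [573.92   6.35 128.44] [ 7.01 -1.6  -7.91] 26.320960312345754
100.36529638803938 -5.975889284635472
```

View pics/w3.png

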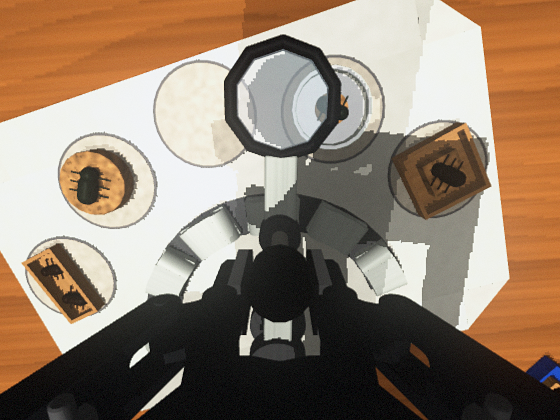

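The pin is free and the arm swings with the tool; the lens is now at (283,97), partly over the dish. I'll swing the remaining 42°.

Emit:
send_rows:
  series:
    - [0.0203,0.001,0,0,0,0.0194,1]
    - [0.0406,0.0033,0,0,0,0.0389,1]
    - [0.0606,0.0069,0,0,0,0.0583,1]
    - [0.0804,0.0116,0,0,0,0.0778,1]
    - [0.0999,0.0175,0,0,0,0.0972,1]
    - [0.119,0.0246,0,0,0,0.1167,1]
    - [0.1376,0.0329,0,0,0,0.1361,1]
    - [0.1557,0.0423,0,0,0,0.1556,1]
    - [0.1731,0.0528,0,0,0,0.175,1]
    - [0.1899,0.0643,0,0,0,0.1944,1]
    - [0.206,0.0768,0,0,0,0.2139,1]
    - [0.2212,0.0903,0,0,0,0.2333,1]

```text
time_s: 6.07
position: [541.5, -57.5, 128.5]
tool_rot: [-1.162, 2.918, -0.002]
contact_force: [5.0, -3.7, -8.5]
grip_width: 26.3
```

Run:
```python
from h import *
from plant import *
import cv2
np.set_printoptions(precision=2,suppress=True)
im=snapshot('wrist'); cv2.imwrite('pics/w4.png',im[:,:,::-1])
o=env.get_obs(); print(o['time_s'],o['position'],o['contact_force'],o['grip_width'])
v=o['position'][:2]-np.array([474.1,16.8]); print(np.hypot(*v),np.degrees(np.arctan2(v[1],v[0])),'want -47.6')
```

```text
6.1167 [540.67 -58.06 128.42] [ 5.   -4.42 -8.26] 26.39906193182319
100.18246755641744 -48.355854585905504 want -47.6
```

View pics/w4.png

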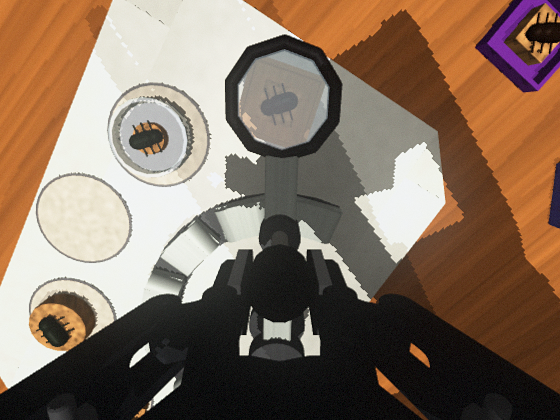

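The lens at (283,97) is centred over the tray, whose beetle shows at (281,102). I'll lower the pin into the notch.

Emit:
send_rows:
  series:
    - [0,0,0.015,0,0,0,1]
    - [0,0,0.03,0,0,0,1]
    - [0,0,0.045,0,0,0,1]
    - [0,0,0.06,0,0,0,1]
    - [0,0,0.068,0,0,0,1]
    - [0,0,0.068,0,0,0,1]

```text
time_s: 6.62
position: [541.9, -57.0, 108.8]
tool_rot: [-1.168, 2.915, -0.003]
contact_force: [3.8, -3.8, -4.7]
grip_width: 26.3
```

Emit:
send_rows:
  series:
    - [0,0,0,0,0,0,-0.2]
    - [0,0,0,0,0,0,-0.2]
    - [0,0,0,0,0,0,-0.2]
    - [0,0,0,0,0,0,-0.2]
    - [0,0,0,0,0,0,-0.2]
    - [0,0,0,0,0,0,-0.2]

```text
time_s: 7.12
position: [540.8, -56.2, 108.4]
tool_rot: [1.168, -2.916, -0.0]
contact_force: [0.1, -0.6, -0.5]
grip_width: 51.2
```

Emit:
send_rows:
  series:
    - [0,0,-0.1,0,0,0,-0.2]
    - [0,0,-0.2,0,0,0,-0.2]
    - [0,0,-0.3,0,0,0,-0.2]
    - [0,0,-0.4,0,0,0,-0.2]
    - [0,0,-0.5,0,0,0,-0.2]
    - [0,0,-0.5,0,0,0,-0.2]
    - [0,0,-0.5,0,0,0,-0.2]

```text
time_s: 7.7
position: [541.9, -56.6, 260.5]
tool_rot: [-1.166, 2.913, -0.004]
contact_force: [0.5, -0.3, -0.3]
grip_width: 51.5
```

Run:
```python
from h import *
from plant import *
import cv2
np.set_printoptions(precision=1,suppress=True)
o=env.get_obs(); print(o['time_s'],o['position'],o['contact_force'],o['grip_width'])
ims=[]; K={}
for c in ('wrist','side','scene'):
    im=snapshot(c); ims.append(im[:,:,::-1]); cv2.imwrite(f'pics/end_{c}.png',im[:,:,::-1])
    for n,z in (('knob',105),('lens',60),('square_tray',12)):
        for r in nets.landmark_of(n,c)[:5]:
            print(c,n,r['at'],round(r['p'],2),onz(c,r['at'],z)); 
            if n=='knob': K.setdefault(c,r['at'])
A=[];b=[]
for c,at in K.items():
    oo,d=ray(c,at); d/=np.linalg.norm(d); M=np.eye(3)-np.outer(d,d); A.append(M); b.append(M@oo)
print('knob tri',np.linalg.lstsq(np.vstack(A),np.hstack(b),rcond=None)[0])
cv2.imwrite('pics/end_sidecrop.png',cv2.resize(ims[1][150:300,150:400],(750,450)))
```

```text
7.7 [541.9 -56.6 260.5] [ 0.5 -0.3 -0.3] 51.47830166347855
wrist knob [282.1, 198.1] 0.86 [538.3 -57.  105. ]
wrist lens [285.5, 107.5] 0.72 [ 590.  -116.7   60. ]
wrist square_tray [484.1, 168.9] 0.82 [ 372.8 -229.9   12. ]
wrist square_tray [439.4, 66.9] 0.66 [ 498.8 -262.6   12. ]
side knob [274.6, 193.2] 0.89 [543.2 -56.9 105. ]
side knob [247.7, 205.3] 0.18 [584.2 -22.6 105. ]
side lens [252.1, 184.0] 0.66 [ 592.3 -122.3   60. ]
side square_tray [303.6, 165.9] 0.96 [ 500.7 -242.6   12. ]
side square_tray [248.9, 205.3] 0.9 [ 597.9 -112.5   12. ]
side square_tray [366.4, 175.8] 0.75 [ 369.4 -228.2   12. ]
side square_tray [245.3, 161.4] 0.71 [ 625.2 -241.1   12. ]
side square_tray [178.5, 171.3] 0.62 [ 757.9 -191.6   12. ]
scene knob [274.0, 189.9] 0.73 [541.4 -56.8 105. ]
scene lens [283.1, 241.2] 0.6 [ 593.3 -112.5   60. ]
scene square_tray [183.3, 301.2] 0.97 [ 496.  -274.7   12. ]
scene square_tray [342.9, 351.5] 0.82 [ 763.5 -210.6   12. ]
scene square_tray [281.8, 260.3] 0.77 [ 597.2 -123.7   12. ]
scene square_tray [142.3, 254.9] 0.71 [ 379.6 -243.3   12. ]
knob tri [541.3 -57.  105.5]
```

View pics/end_wrist.png

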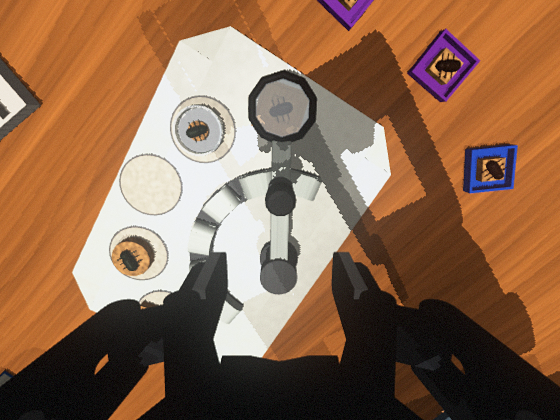

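View pics/end_sidecrop.png

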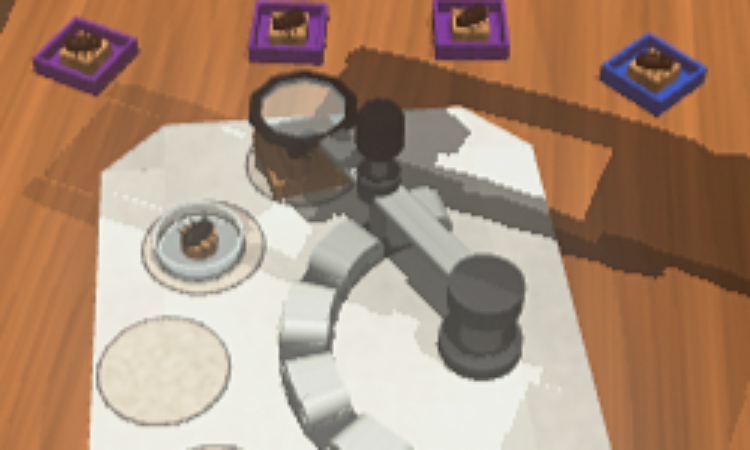

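The lens (282,106 in the wrist view) is over the tray, with the beetle visible through it. The knob triangulates to z = 105.5 mm, so the pin is home. The gripper is clear, so I'm handing in.

```bash
python3 -c "
from plant import env
print(env.sign_off())"
```

```text
the job is handed in; nothing more can be done
None
```

The magnifier is now locked over the square tray, and I handed the job in at about 8 s. No verdict was reported. I gripped the knob, pulled the pin up about 20 mm, swung the arm 60° to the outer place and lowered the pin into the notch there. I then let go and lifted the gripper about 150 mm clear.

**Last checks:**
- **Pin:** the knob triangulated from all three cameras at z ≈ 105.5 mm, so the pin is home. It would read about 122 mm if it were still up between notches.
- **Lens:** it measured about (592, −117), against (595.5, −116) for the tray before the swing, so about 4 mm apart.
- **Contact:** the force on the tool was near 0 N after the release.

**Disagreements:** the single-camera lens and tray readings differed by 5–10 mm between cameras. At the end, the wrist camera's network missed the real tray under the lens and reported only the look-alikes. The picture itself shows the tray's beetle centred in the lens, with the tray still on its disc.

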